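# Bar the parts bin shut

### The arm

A 6-joint arm with a two-finger parallel gripper is mounted at the origin on the work surface. World frame = base frame: x ahead of the robot, y to its left, z up, the work surface at z = 0. Lengths are in m, angles in rad, forces in N, time in s.
With the tool pointing down it reaches from about 0.425 to 0.925 m from the base axis. Payload 12.5 kg.
Tool frame: the origin (TCP) lies midway between the tips of the shut fingers; the grasp point (between the pads) lies 19 mm behind it; z points along the fingers, y is the line along which they close (so a half turn about z gives the same grasp; the last joint's range is limited). The gripper opens to 85 mm and grips with 20 to 120 N. Pads are 22 mm wide; open, the fingers measure 114 mm over their backs; the gripper's body (76 mm by 85 mm) begins 54 mm behind the grasp point. The pads swing forward as they close: fully open they stand 13 mm farther back than shut.
Start: joints at [1.028, 0.491, 1.559, -0, 1.092, -0.106], TCP at [0.264, 0.566, 0.231] pointing down, gripper open.
Joint ranges: [-3.1, 3.1], [-0.84, 2.19], [0.05, 2.79], [-1.13, 4.28], [0.06, 2.93], [-2.69, 2.69]. Speed limits (rad/s): [2.22, 2.22, 2.79, 3.14, 3.14, 3.14].

### API

Orientations are given as a rotation vector (axis times angle).
In Python, from workcell import env gives the robot as it stands.
- The arm moves only by the tool play_rows, never from a script. Its argument "motion" is a list of rows, each a list of 3 entries, a list of its own where there are three numbers: the finger opening in m, from 0 to 0.0854, then the shift along the tool's x, y, z in m, then the turn, a rotation vector about the tool's x, y, z in rad. A call has 1 to 10 rows; each row shifts and turns the commanded pose from where the row before left it, along the tool's axes as they then stand; what a row does not reach is not made up. A row lasts 1/12 s, in which the tool goes at most 41.7 mm and 7.16 degrees, less where a joint would pass 70% of its speed; a pose out of reach is approached as far as the arm can. A call is refused whole if a number of a shift passes 0.0417 or a number of a turn 0.125, either way. A call with a gripper value outside its range is refused whole. The fingers move at their own pace and stop on an object; "newtons" is the grip in N (left out, the last holds). Time passes only in rows, so rows that do not move let the fingers close. It gives the time, the measured TCP pose, the force, the opening and the grip force at its end, in the units of the state.
- env.read_state(): the state, without advancing time (a new reading comes with each control period).
- env.capture(name): name is "side" or "top"; returns a dict with "color" (400x640x3 uint8, blue, green, red), "range_z" (400x640 float32, m along the optical axis (not along the pixel's ray), 0 where there is no reading), "K" (3x3 intrinsics, pixels), "R" (3x3) and "t" (3): a world point X has camera coordinates R X + t. Camera axes: x right, y down, z forward; pixel columns grow to the right and rows downward; lengths in m; the calibration is good to about 2 mm. A picture is of the moment at which its call begins.
- env.sign_off(): hands the job in; it is judged then, once.
The state is a dict: "t": time; "joint_pos": joint angles; "joint_velocities": joint speeds; "joint_torque": joint torques, N m; "eef_pos": TCP position; "eef_rot": TCP orientation; "ft_force": force on the tool from outside, world axes, zero at the start; "ft_torque": the same for the moment, N m; "opening": opening from 0.0 (shut) to 1.0 (fully open); "grip_force": force on a finger pad.
Only numpy, scipy, OpenCV 4.12 (cv2) and the standard library are available. Lean on these libraries where they do the work, as an engineer would, in place of code of your own. Each camera call takes 0.05 s, during which the arm holds its last target. There are 200 camera calls.

### The job

Bar the parts bin shut: with the fingertips, push the aluminium crossbar along the bin's two rails towards the end where the hold-down lever stands until it drops fully into the pair of notches there. Then push the lever over until it lies flat across the top of the crossbar. Only push: never lift the crossbar off its rails, leave the flap shut, and do not disturb the brass pin, the buckle or the screwdriver.

Things in the scene. Friction and masses are not known exactly. Their poses are not given: they have to be found in the camera images.
- bin: Fixed green steel parts bin, 213 (its x) x 240 (its y) mm; origin: centre of its underside, on the cart top. Two steel rails run along its y, one at each x side: flat tops at |x| = 82 to 102.5 mm, 70 mm above the cart top, each with an outer guide lip 6 mm higher (to |x| = 106.5 mm). Each rail has two notches, at y = +75 and -75 mm: a pair of notches towards each end.
- flap (a joint): The grey sheet flap that closes the bin between the rails (|x| under 80 mm), its top 57 mm above the cart top, 13 mm below the rail tops. Hinged along the far (+x) rail and sprung shut: 0 = shut, grows as it opens (rad). It is to stay shut.
- bar_centre (a point): Centre of the loose crossbar, a silver aluminium bar 200 (its x) x 36 (its y) x 20 mm high, about 0.25 kg, lying across both rails and square to them. It starts within 20 mm of the bin's middle. Its centre is 80 mm above the cart top on the rails, 72 mm once dropped into a pair of notches, where the far notch walls stop it.
- bar_near_end (a point): Centre of the crossbar's end face at its -x end (the robot's side).
- bar_far_end (a point): Centre of the crossbar's end face at its +x end.
- lever_bracket_notch (a point): The wanted place: point midway between the two notches of the pair at the lever's end, at rail-top height (70 mm above the cart top). Axes as the bin's: x across the rails, y along them. Each notch is 40 mm long in y and 8 mm deep; beyond it the rail goes on at full height for 25 mm. Which end of the bin this is differs from run to run.
- bare_bracket_notch (a point): The same point for the other pair of notches, at the end whose bracket has lost its lever: not to be used.
- lever_hinge (a point): Hinge axis of the hold-down lever, along the bin's y, 86.5 mm above the cart top, on a steel bracket (post 20 x 30 mm, cheeks up to 96 mm) outside the bin on its -x side, level with the wanted notches (118 mm to the -x side of their midpoint). The point's x axis points along the lever.
- lever_tip (a point): Free end of the lever, on its mid-plane, 72 mm from the hinge. The lever is a plain steel strip 14 mm wide and 5 mm thick, with a paddle 24 x 24 mm at the free end.
- lever (a joint): Lever angle (rad): 0 = flat, level, pointing to the bin's +x over the crossbar (its stop, 2 mm above a seated crossbar); 1.57 = upright; starts at 1.65 to 1.85, leaning away from the bin. It stays where it is left; about 1 N at its tip moves it. It cannot go flat over a crossbar that has not dropped in.
- pin: Bystander: loose brass pivot pin standing on its head, 30 mm wide at the foot, 18 mm shank, 55 mm tall; origin at the centre of its underside.
- buckle: Bystander: loose red anodised tension buckle lying flat, 59 x 50 x 9 mm; origin at the centre of its underside.
- screwdriver: Bystander: worn horn-handled screwdriver lying on the cart beyond the bin; origin on the tool's underside, x along it.
There are look-alikes about, which are no part of the job. There is more than one size of the part that bears lever_bracket_notch; the job needs the smallest.

How it is judged:
On the way, in this order (a step that is already met when the one before it is completed fails the run):
1. the crossbar has dropped into both notches at the lever's end, the lever not yet over it (height (world z) of each of bar_near_end, bar_far_end below 0.0745 m and angle between bar_centre's own z axis and vertical below 0.06 rad and y of bar_centre in the frame of lever_bracket_notch between -0.005 and 0.005 m and value of joint lever above 0.8 rad), for 0.2 s.
2. the lever lies flat over the seated crossbar (height (world z) of each of bar_near_end, bar_far_end below 0.0745 m and angle between bar_centre's own z axis and vertical below 0.06 rad and y of bar_centre in the frame of lever_bracket_notch between -0.005 and 0.005 m and value of joint lever below 0.12 rad), for 0.2 s.
At the end, for the whole second after the job is handed in: The crossbar lies at rest in the pair of notches at the lever's end (both ends within 2.5 mm of fully down, within 5 mm of the notches' middle), the lever is within 0.12 rad of flat over it, the flap is shut and the pin, buckle and screwdriver are within 20 mm of where they stood (all of step 2 and value of joint flap below 0.05 rad and linear speed of crossbar below 0.01 m/s and distance of each of pin, buckle, screwdriver from where it was at the start of the episode below 0.02 m); the robot touches nothing.
It fails at once if an end of the crossbar is lifted more than 10 mm off the rails (height (world z) of any of bar_near_end, bar_far_end above 0.09 m).
It fails at once if the flap is opened (value of joint flap above 0.15 rad).
It fails at once if a bystander is moved more than 20 mm or knocked over (distance of any of pin, buckle, screwdriver from where it was at the start of the episode above 0.02 m or angle between pin's own z axis and vertical above 0.5 rad).
It also fails if it takes over 50 s, if anything falls off the work surface, if the arm or the gripper's body presses on something with over 40 N, if the wrist force passes 120 N, or if a joint passes its speed limit or range.

## Working session

There is one attempt and no reset: what is moved stays moved. The work goes in short steps, Python scripts to look and compute and a tool call to move; the robot and the scene stay as the last step left them, time stands still between calls to the robot, and variables do not carry over. Pictures are saved under pics/ and viewed, at most 10 in all, crops included, and the job is handed in when it is done.

Besides the shell and the picture viewer there is one more tool, called after "Emit:" as name([rows], argument=value, ...), one row to a line, values as JSON. play_rows: Moves the arm, as the interface text tells. Its arguments: {"type":"object","properties":{"motion":{"type":"array","items":{"type":"array"}},"newtons":{"type":"number"}},"required":["motion"]}

```bash
mkdir -p pics; cat > h.py <<'E'
import numpy as np, cv2
from workcell import env
def pts(c):
    z=c["range_z"]; K=c["K"]; v,u=np.mgrid[:z.shape[0],:z.shape[1]]
    P=np.stack([(u-K[0,2])/K[0,0]*z,(v-K[1,2])/K[1,1]*z,z],-1)
    return (P-c["t"])@c["R"]   # R^T (p-t)
E
python3 - <<'E'
from h import *
for n in("top","side"):
    c=env.capture(n); cv2.imwrite(f"pics/{n}0.png",c["color"]); np.savez(f"{n}0.npz",**c)
    print(n,-c["R"].T@c["t"], c["R"][2])
s=env.read_state(); print(s["t"],s["eef_pos"],s["eef_rot"],s["ft_force"])
E
```

```text
top [0.40813705 0.02550851 0.94327173] [ 0.16693902  0.00179735 -0.98596558]
side [ 0.17304908 -0.65148667  0.54881395] [ 0.43591942  0.72281202 -0.53620616]
0.1 [0.26426582 0.5661523  0.23078423] [-6.80634413e-01 -3.06662611e+00  1.50056934e-03] [0.87480404 0.04801087 0.03256775]
```

View pics/top0.png

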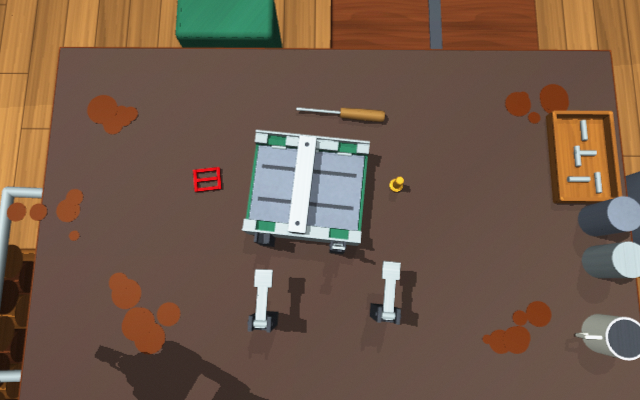

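View pics/side0.png

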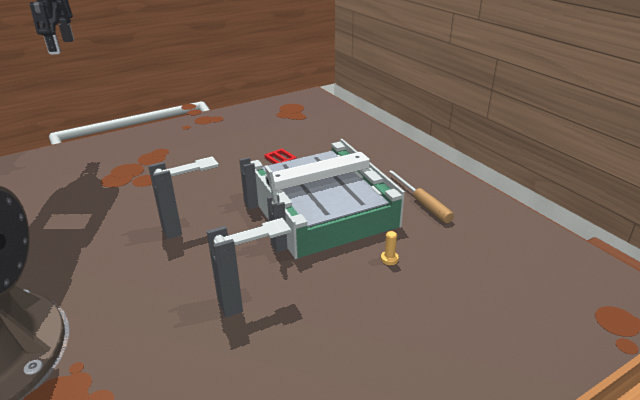

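Top view: bin centred near (307,187), bar along (302,185), brackets near (264,238) and (338,245). The red buckle is at (207,180), the pin at (398,184) and the screwdriver at (340,114). Look-alikes: two taller posts carrying levers, at (262,300) and (390,290). The candidate lever at the bin needs a close crop.

```bash
python3 - <<'E'
from h import *
a=cv2.imread("pics/top0.png")[115:265,230:385]; b=cv2.imread("pics/side0.png")[135:270,225:415]
a=cv2.resize(a,None,fx=3.9,fy=3.9,interpolation=cv2.INTER_CUBIC)
cv2.imwrite("pics/topc.png",a)
b=cv2.resize(b,None,fx=4,fy=4,interpolation=cv2.INTER_CUBIC); cv2.imwrite("pics/sidec.png",b)
c=np.load("top0.npz"); P=pts(c)
np.set_printoptions(precision=3,suppress=True)
for p in [(262,139),(363,147),(248,226),(357,236),(307,145),(295,222),(320,200),(338,245),(264,238),(391,270),(262,275),(207,180),(398,184),(340,114)]: print(p,P[p[1],p[0]])
E
```

```text
(262, 139) [0.696 0.154 0.07 ]
(363, 147) [ 0.68  -0.057  0.072]
(248, 226) [0.513 0.178 0.069]
(357, 236) [ 0.494 -0.044  0.069]
(307, 145) [0.678 0.059 0.089]
(295, 222) [0.519 0.081 0.088]
(320, 200) [0.569 0.032 0.056]
(338, 245) [ 0.472 -0.004  0.115]
(264, 238) [0.488 0.144 0.075]
(391, 270) [ 0.425 -0.103  0.122]
(262, 275) [0.414 0.139 0.123]
(207, 180) [0.621 0.282 0.01 ]
(398, 184) [ 0.605 -0.132  0.053]
(340, 114) [ 0.772 -0.011  0.021]
```

View pics/topc.png

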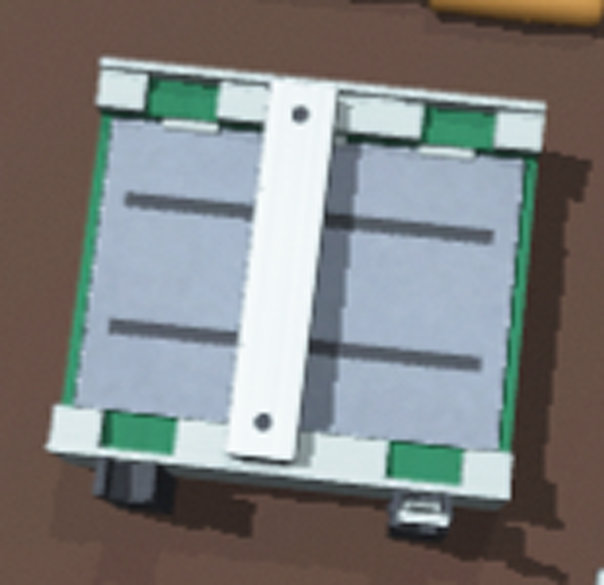

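View pics/sidec.png

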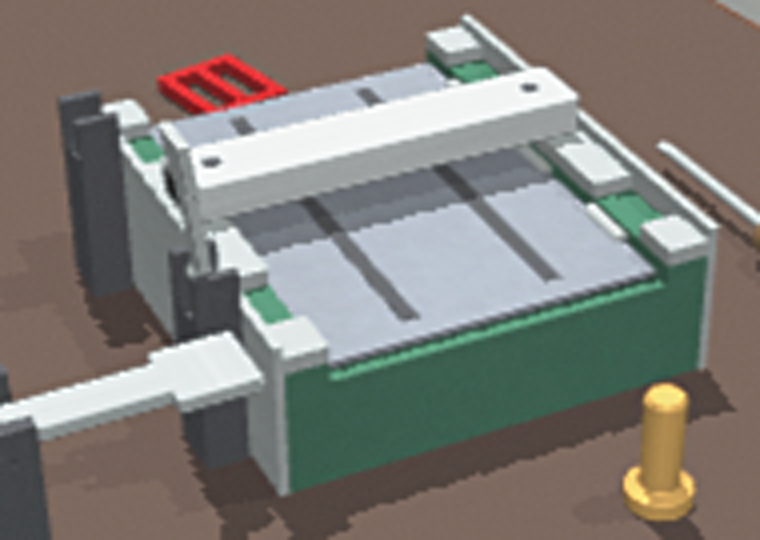

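The crops show that only the right-hand (-y) bracket at the bin, top view (338,245), carries an upright lever. The left one at (264,238) is bare. So the bar goes towards the notches at the -y end; the tall-post levers are decoys.

```bash
cat >> h.py <<'E'
def ray(c,uv,z):
    d=c["R"].T@np.linalg.inv(c["K"])@np.array([*uv,1.]); o=-c["R"].T@c["t"]; return o+d*(z-o[2])/d[2]
E
python3 - <<'E'
from h import *
from scipy.spatial.transform import Rotation as Ro
np.set_printoptions(precision=4,suppress=True)
c=dict(np.load("top0.npz"))
f=lambda p,z: ray(c,np.array(p)/3.9+[229.6,114.6],z)[:2]
B=[f(p,.076) for p in [(100,60),(544,104)]]+[f(p,.076) for p in [(48,450),(508,498)]]
B=np.array(B); cen=B.mean(0); print(B,cen,"sizes",*(np.linalg.norm(B[i]-B[j]) for i,j in [(0,1),(2,3),(0,2),(1,3)]))
ey=B[0]-B[1]+B[2]-B[3]; yaw=np.arctan2(-ey[0],ey[1])
A=np.array([f(p,.09) for p in [(272,80),(336,85),(296,460),(230,455)]]); bc=A.mean(0)
ex=A[0]+A[1]-A[2]-A[3]; print("yaw",yaw,"baryaw",np.arctan2(ex[1],ex[0]),"len",np.linalg.norm(ex)/2,"w",np.linalg.norm(A[0]-A[1]))
Rb=np.array([[np.cos(yaw),-np.sin(yaw)],[np.sin(yaw),np.cos(yaw)]])
print("bar in bin",Rb.T@(bc-cen),"bar",bc)
w=lambda x,y: cen+Rb@[x,y]
print("notch",w(0,-.075),"hinge",w(-.118,-.075))
P=pts(c); m=(P[...,2]>.1)&(np.hypot(*(P[...,:2]-w(-.118,-.075)).transpose(2,0,1))<.05)
print("lever pts",P[m].mean(0),P[m].max(0),P[m].min(0))
s=env.read_state(); R=Ro.from_rotvec(s["eef_rot"]).as_matrix(); print(R)
np.savez("bin.npz",cen=cen,yaw=yaw)
# rail depth check
m=(abs(P[...,2]-.07)<.004); q=(P[...,:2]-cen)@Rb; m&=(abs(abs(q[...,0])-.092)<.012)&(abs(q[...,1])<.13)
q=q[m]; print(len(q), q[q[:,0]>0].mean(0),q[q[:,0]<0].mean(0),q.min(0),q.max(0))
E
```

```text
[[ 0.7142  0.1684]
 [ 0.6911 -0.0699]
 [ 0.5035  0.1885]
 [ 0.4802 -0.0489]] [0.5973 0.0595] sizes 0.239427037506989 0.2385531472267878 0.21163202260174696 0.2118720174516198
yaw -0.09717587160458134 baryaw -0.09240886321306796 len 0.19952514505465374 w 0.033887454430736236
bar in bin [0.0002 0.0078] bar [0.5982 0.0673]
notch [ 0.59   -0.0151] hinge [ 0.4725 -0.0037]
lever pts [ 0.4649 -0.0034  0.152 ] [0.4723 0.0086 0.1628] [ 0.4611 -0.015   0.1051]
[[-0.9061  0.4231 -0.0005]
 [ 0.4231  0.9061 -0.0009]
 [ 0.0001 -0.001  -1.    ]]
1273 [ 0.093  -0.0035] [-0.0922 -0.0026] [-0.1037 -0.1211] [0.1038 0.1193]
```

Emit:
play_rows([
  [0.0854,[0,0,0],[0,0,0.1231]],
  [0.0854,[0,0,0],[0,0,0.1231]],
  [0.0854,[0,0,0],[0,0,0.1231]],
  [0.0854,[0,0,0],[0,0,0.1231]],
  [0.0854,[0,0,0],[0,0,0.1231]],
  [0.0854,[0,0,0],[0,0,0.1231]],
  [0.0854,[0,0,0],[0,0,0.1231]],
  [0.0854,[0,0,0],[0,0,0.1231]],
  [0.0854,[0,0,0],[0,0,0.1231]],
  [0.0854,[0,0,0],[0,0,0.1231]],
])

```text
t: 0.93
eef_pos: [0.2643, 0.5662, 0.231]
eef_rot: [2.333, 2.104, -0.001]
ft_force: [0.2, 0.5, -0.1]
opening: 0.997
grip_force: 0.0
```

Emit:
play_rows([
  [0.0854,[-0.024,0.023,0],[0,0,0]],
  [0.0854,[-0.024,0.023,0],[0,0,0]],
  [0.0854,[-0.024,0.023,0],[0,0,0]],
  [0.0854,[-0.024,0.023,0],[0,0,0]],
  [0.0854,[-0.024,0.023,0],[0,0,0]],
  [0.0854,[-0.024,0.023,0],[0,0,0]],
  [0.0854,[-0.024,0.023,0],[0,0,0]],
  [0.0854,[-0.024,0.023,0],[0,0,0]],
])

```text
t: 1.6
eef_pos: [0.4296, 0.356, 0.2311]
eef_rot: [-2.326, -2.111, 0.001]
ft_force: [0.4, 0.8, 0.8]
opening: 1.003
grip_force: 0.0
```

```bash
cat >> h.py <<'E'
def where():
    from scipy.spatial.transform import Rotation as Ro
    b=np.load("bin.npz"); cen,yaw=b["cen"],b["yaw"]; s=env.read_state()
    Rb=np.array([[np.cos(yaw),-np.sin(yaw)],[np.sin(yaw),np.cos(yaw)]])
    R=Ro.from_rotvec(s["eef_rot"]).as_matrix()
    print("t",s["t"],"binxy",np.round(Rb.T@(s["eef_pos"][:2]-cen),4),"z",round(s["eef_pos"][2],4),"tool y in bin",np.round(Rb.T@R[:2,1],3),"zdown",np.round(R[:,2],3),"F",np.round(s["ft_force"],2),"open",s["opening"])
E
python3 -c "from h import *; where()"
```

```text
t 1.6 binxy [-0.1956  0.2788] z 0.2311 tool y in bin [1. 0.] zdown [-0. -0. -1.] F [0.37 0.77 0.84] open 1.0032696173277038
```

Emit:
play_rows([
  [0.0854,[-0.0255,0.0245,0],[0,0,0]],
  [0.0854,[-0.0255,0.0245,0],[0,0,0]],
  [0.0854,[-0.0255,0.0245,0],[0,0,0]],
  [0.0854,[-0.0255,0.0245,0],[0,0,0]],
  [0.0854,[-0.0255,0.0245,0],[0,0,0]],
  [0.0854,[-0.0255,0.0245,0],[0,0,0]],
  [0.0854,[-0.0255,0.0245,0],[0,0,0]],
  [0.0854,[-0.0255,0.0245,0],[0,0,0]],
  [0.0854,[0,0,0],[0,0,0]],
])

```text
t: 2.35
eef_pos: [0.6072, 0.1309, 0.2306]
eef_rot: [2.33, 2.106, -0.0]
ft_force: [-0.1, 0.7, -0.1]
opening: 1.0
grip_force: 0.0
```

Emit:
play_rows([
  [0.0854,[0,0,0.03],[0,0,0]],
  [0.0854,[0,0,0.03],[0,0,0]],
  [0.0854,[0,0,0.03],[0,0,0]],
  [0.0854,[0,0,0.03],[0,0,0]],
  [0.0854,[0,0,0.02],[0,0,0]],
  [0.0854,[0,0,0.015],[0,0,0]],
  [0.0854,[0,0,0.012],[0,0,0]],
  [0.0854,[0,0,0],[0,0,0]],
])

```text
t: 3.02
eef_pos: [0.6031, 0.1354, 0.0619]
eef_rot: [-2.325, -2.11, 0.005]
ft_force: [-0.3, -0.2, -0.8]
opening: 0.997
grip_force: 0.0
```

```bash
python3 - <<'E'
from h import *
where(); c=env.capture("side"); cv2.imwrite("pics/s1.png",cv2.resize(c["color"][80:290,180:430],None,fx=2.8,fy=2.8,interpolation=cv2.INTER_CUBIC))
E
```

```text
t 3.0167 binxy [-0.0015  0.0761] z 0.0619 tool y in bin [1. 0.] zdown [-0.004 -0.    -1.   ] F [-0.25 -0.24 -0.84] open 0.9971195281329559
```

View pics/s1.png

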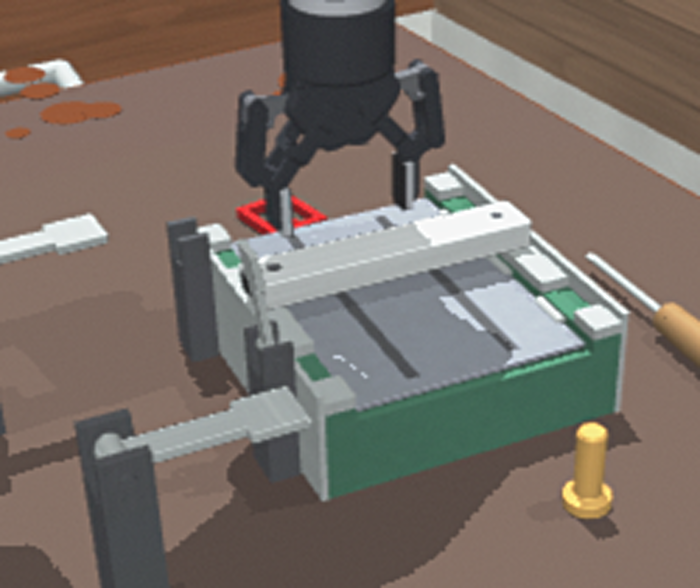

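The fingers at crop (280,210) and (405,185) stand just behind the bar, over the flap and clear of the lever at (260,290). Push now.

Emit:
play_rows([
  [0.0854,[-0.01,0.001,0.003],[0,0,0]],
  [0.0854,[-0.01,0,0],[0,0,0]],
  [0.0854,[-0.008,0,0],[0,0,0]],
  [0.0854,[-0.008,0,0],[0,0,0]],
  [0.0854,[-0.01,0,0],[0,0,0]],
  [0.0854,[-0.01,0,0],[0,0,0]],
  [0.0854,[-0.01,0,0],[0,0,0]],
  [0.0854,[-0.01,0,0],[0,0,0]],
  [0.0854,[-0.01,0,0],[0,0,0]],
  [0.0854,[0,0,0],[0,0,0]],
])

```text
t: 3.9
eef_pos: [0.5967, 0.0478, 0.0612]
eef_rot: [-2.328, -2.11, 0.001]
ft_force: [0.6, -0.1, -0.1]
opening: 0.999
grip_force: 0.0
```

```bash
cat >> h.py <<'E'
def bar():
    # bar top points from the top camera depth, in bin axes
    b=np.load("bin.npz"); cen,yaw=b["cen"],b["yaw"]
    Rb=np.array([[np.cos(yaw),-np.sin(yaw)],[np.sin(yaw),np.cos(yaw)]])
    c=env.capture("top"); P=pts(c); q=np.dstack([(P[...,:2]-cen)@Rb,P[...,2:]])
    m=(q[...,2]>.0765)&(q[...,2]<.1)&(abs(q[...,0])<.102)&(abs(q[...,1])<.12)&(c["color"].min(2)>150)
    q=q[m]; print(len(q))
    for lo,hi in((-.1,-.06),(-.03,.03),(.06,.1)):
        r=q[(q[:,0]>lo)&(q[:,0]<hi)]
        if len(r): print((lo,hi),len(r),"y",np.round(np.percentile(r[:,1],[2,50,98]),4),"z",np.round(np.percentile(r[:,2],[5,50,95]),4))
    print("x",np.percentile(q[:,0],[1,99])); return c
E
python3 -c "from h import *; where(); bar()"
```

```text
t 3.9 binxy [ 0.0006 -0.0117] z 0.0612 tool y in bin [ 1.    -0.001] zdown [-0. -0. -1.] F [ 0.61 -0.09 -0.14] open 0.9993137905304574
0Traceback (most recent call last):
  File "<string>", line 1, in <module>
    from h import *; where(); bar()
                              ~~~^^
  File "h.py", line 25, in bar
    print("x",np.percentile(q[:,0],[1,99])); return c
              ~~~~~~~~~~~~~^^^^^^^^^^^^^^^
    return _quantile_unchecked(
        a, q, axis, out, overwrite_input, method, keepdims, weights)
    return _ureduce(a,
                    func=_quantile_ureduce_func,
    ...<5 lines>...
                    overwrite_input=overwrite_input,
                    method=method)
    r = func(a, **kwargs)
    result = _quantile(arr,
                       quantiles=q,
    ...<2 lines>...
                       out=out,
                       weights=wgt)
    slices_having_nans = np.isnan(arr[-1, ...])
                                  ~~~^^^^^^^^^
IndexError: index -1 is out of bounds for axis 0 with size 0
```

```bash
sed -i 's/^    print("x",.*$/    return c/; s/def bar():/def bar(cam="top"):/; s/env.capture("top"); P/env.capture(cam); P/; s/min(2)>150/min(2)>100/' h.py
python3 - <<'E'
from h import *
c=bar("side"); cv2.imwrite("pics/s2.png",cv2.resize(c["color"][80:290,180:430],None,fx=2.8,fy=2.8,interpolation=cv2.INTER_CUBIC))
E
```

```text
1706
(-0.1, -0.06) 369 y [-0.0614 -0.0517 -0.0248] z [0.0783 0.0882 0.0898]
(-0.03, 0.03) 491 y [-0.0609 -0.0513 -0.0258] z [0.0782 0.0881 0.0897]
(0.06, 0.1) 296 y [-0.0609 -0.0517 -0.026 ] z [0.0782 0.088  0.0898]
```

View pics/s2.png

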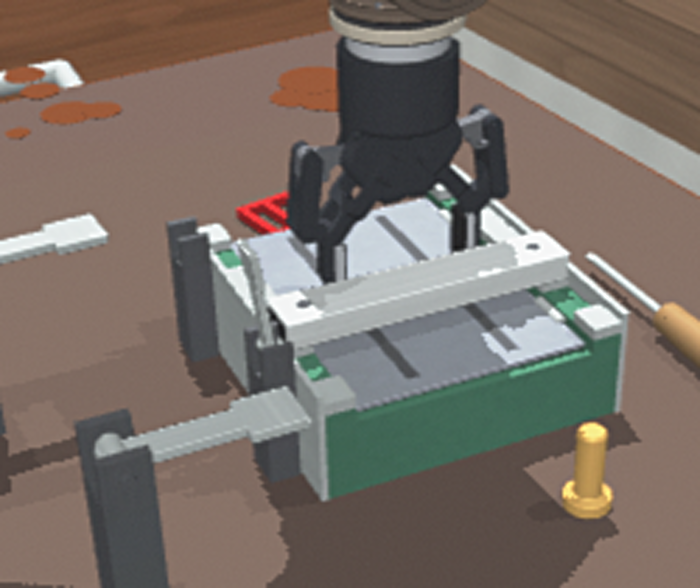

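The bar is square, centred at bin y -0.043 and moving with the fingers. About 32 mm remain.

Emit:
play_rows([
  [0.0854,[-0.006,0,0.001],[0,0,0]],
  [0.0854,[-0.006,0,0],[0,0,0]],
  [0.0854,[-0.005,0,0],[0,0,0]],
  [0.0854,[-0.004,0,0],[0,0,0]],
  [0.0854,[-0.003,0,0],[0,0,0]],
  [0.0854,[-0.003,0,0],[0,0,0]],
  [0.0854,[-0.002,0,0],[0,0,0]],
  [0.0854,[0,0,0],[0,0,0]],
])

```text
t: 4.67
eef_pos: [0.594, 0.0204, 0.0602]
eef_rot: [-2.327, -2.111, 0.0]
ft_force: [0.2, 0.4, -0.6]
opening: 1.001
grip_force: 0.0
```

```bash
python3 -c "from h import *; where(); bar('side')"
```

```text
t 4.6667 binxy [ 0.0006 -0.0392] z 0.0602 tool y in bin [ 1. -0.] zdown [-0. -0. -1.] F [ 0.22  0.39 -0.6 ] open 1.00067745169701
1808
(-0.1, -0.06) 388 y [-0.089  -0.0734 -0.0554] z [0.0785 0.0841 0.0889]
(-0.03, 0.03) 522 y [-0.089  -0.0737 -0.0557] z [0.0782 0.084  0.0888]
(0.06, 0.1) 302 y [-0.0891 -0.0735 -0.0549] z [0.0782 0.0842 0.089 ]
```

Emit:
play_rows([
  [0.0854,[-0.002,0,0],[0,0,0]],
  [0.0854,[-0.002,0,0],[0,0,0]],
  [0.0854,[-0.001,0,0],[0,0,0]],
  [0.0854,[0,0,0],[0,0,0]],
])

```text
t: 5.05
eef_pos: [0.5936, 0.0157, 0.0603]
eef_rot: [-2.327, -2.111, -0.0]
ft_force: [-0.0, 0.3, 1.0]
opening: 1.004
grip_force: 0.0
```

```bash
python3 -c "from h import *; where(); bar('side')"
```

```text
t 5.05 binxy [ 0.0006 -0.044 ] z 0.0603 tool y in bin [1. 0.] zdown [ 0.  0. -1.] F [-0.02  0.25  1.02] open 1.0036615139472227
1782
(-0.1, -0.06) 387 y [-0.0935 -0.0784 -0.0594] z [0.0781 0.0836 0.088 ]
(-0.03, 0.03) 515 y [-0.0932 -0.0774 -0.0591] z [0.0787 0.0837 0.0879]
(0.06, 0.1) 301 y [-0.093  -0.0771 -0.0586] z [0.0789 0.0838 0.0879]
```

Emit:
play_rows([
  [0.0854,[-0.0015,0,0],[0,0,0]],
  [0.0854,[-0.0015,0,0],[0,0,0]],
  [0.0854,[0,0,0],[0,0,0]],
  [0.0854,[0,0,0],[0,0,0]],
])

```text
t: 5.43
eef_pos: [0.5933, 0.0128, 0.0603]
eef_rot: [-2.327, -2.111, -0.0]
ft_force: [-0.5, -0.6, -0.5]
opening: 1.003
grip_force: 0.0
```

```bash
python3 -c "from h import *; where(); bar('side')"
```

```text
t 5.4333 binxy [ 0.0006 -0.0469] z 0.0603 tool y in bin [1. 0.] zdown [ 0.  0. -1.] F [-0.46 -0.58 -0.48] open 1.0028982327063123
1461
(-0.1, -0.06) 310 y [-0.0951 -0.0799 -0.0599] z [0.0781 0.0805 0.0818]
(-0.03, 0.03) 415 y [-0.0953 -0.0794 -0.0593] z [0.0783 0.0805 0.0821]
(0.06, 0.1) 238 y [-0.0946 -0.0792 -0.0596] z [0.0777 0.0805 0.0819]
```

The bar has dropped: its top is level at 0.081 and its centre is within about 2 mm of the notches. I'll retreat, shut the fingers, and go behind the lever.

Emit:
play_rows([
  [0.0854,[0.01,0,0],[0,0,0]],
  [0.0854,[0.015,0,0],[0,0,0]],
  [0.0854,[0,0,-0.025],[0,0,0]],
  [0.0854,[0,0,-0.03],[0,0,0]],
  [0.0854,[0,0,-0.03],[0,0,0]],
  [0.0854,[0,0,-0.03],[0,0,0]],
  [0.0,[0,0,-0.03],[0,0,0]],
  [0.0,[0,0,-0.025],[0,0,0]],
  [0.0,[0,0,0],[0,0,0]],
])

```text
t: 6.23
eef_pos: [0.5973, 0.0385, 0.2355]
eef_rot: [2.322, 2.108, 0.009]
ft_force: [0.5, 0.1, 1.1]
opening: 0.603
grip_force: 0.0
```

Emit:
play_rows([
  [0.0,[-0.008,-0.02,0],[0,0,0]],
  [0.0,[-0.008,-0.024,0],[0,0,0]],
  [0.0,[-0.008,-0.024,0],[0,0,0]],
  [0.0,[-0.008,-0.024,0],[0,0,0]],
  [0.0,[-0.008,-0.024,0],[0,0,0]],
  [0.0,[-0.008,-0.024,0],[0,0,0]],
  [0.0,[-0.005,-0.024,0],[0,0,0]],
  [0.0,[0,0,0],[0,0,0]],
  [0.0,[0,0,0],[0,0,0]],
])

```text
t: 6.98
eef_pos: [0.4269, 0.0012, 0.2304]
eef_rot: [2.327, 2.111, 0.001]
ft_force: [0.3, 0.2, 0.3]
opening: -0.001
grip_force: 0.0
```

```bash
python3 - <<'E'
from h import *
where(); bar('side')
E
```

```text
t 6.9833 binxy [-0.1639 -0.0746] z 0.2304 tool y in bin [ 1. -0.] zdown [ 0.001  0.    -1.   ] F [0.26 0.23 0.3 ] open -0.001088228976288214
1392
(-0.1, -0.06) 310 y [-0.0946 -0.0796 -0.06  ] z [0.0777 0.0806 0.0818]
(-0.03, 0.03) 418 y [-0.0953 -0.0795 -0.0597] z [0.0778 0.0805 0.0819]
(0.06, 0.1) 237 y [-0.0948 -0.0803 -0.0599] z [0.0782 0.0805 0.082 ]
```

Emit:
play_rows([
  [0.0,[0,0,0.02],[0,0,0]],
  [0.0,[0,0,0.025],[0,0,0]],
  [0.0,[0,0,0.025],[0,0,0]],
  [0.0,[0,0,0.02],[0,0,0]],
  [0.0,[0,0,0.015],[0,0,0]],
  [0.0,[0,0,0],[0,0,0]],
  [0.0,[0,0,0],[0,0,0]],
])

```text
t: 7.62
eef_pos: [0.4279, 0.0011, 0.1248]
eef_rot: [-2.325, -2.111, 0.001]
ft_force: [-1.1, -0.3, 1.0]
opening: 0.001
grip_force: 0.0
```

```bash
python3 - <<'E'
from h import *
where(); c=env.capture("side"); cv2.imwrite("pics/s3.png",cv2.resize(c["color"][80:290,180:430],None,fx=2.8,fy=2.8,interpolation=cv2.INTER_CUBIC))
E
```

```text
t 7.6167 binxy [-0.1629 -0.0745] z 0.1248 tool y in bin [1.    0.001] zdown [-0.002  0.    -1.   ] F [-1.09 -0.28  0.97] open 0.0013915756866016023
```

View pics/s3.png

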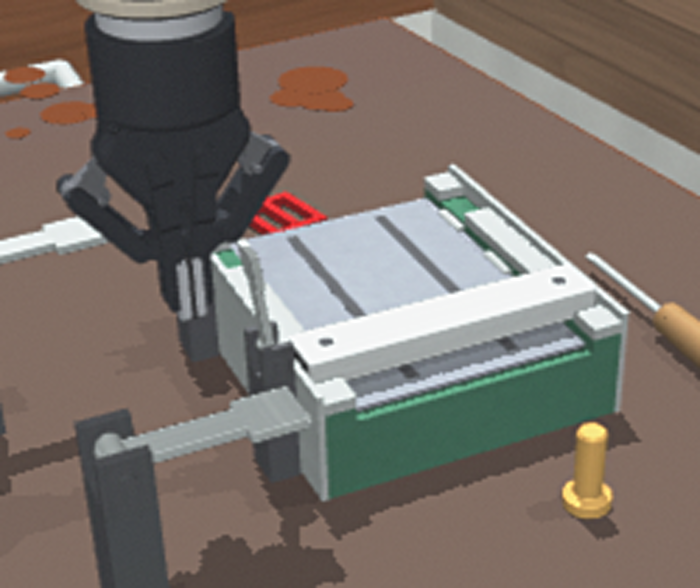

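The fingers at crop (190,290) are behind the lever at (258,295), and the bar lies in both notches. Push the lever over.

Emit:
play_rows([
  [0.0,[0,0,-0.01],[0,0,0]],
  [0.0,[0,0.007,0],[0,0,0]],
  [0.0,[0,0.007,0],[0,0,0]],
  [0.0,[0,0.007,0],[0,0,0]],
  [0.0,[0,0.007,0],[0,0,0]],
  [0.0,[0,0.008,0],[0,0,0]],
  [0.0,[0,0.008,0],[0,0,0]],
  [0.0,[0,0.008,0],[0,0,0]],
  [0.0,[0,0.008,0],[0,0,0]],
  [0.0,[0,0,0],[0,0,0]],
])

```text
t: 8.5
eef_pos: [0.4888, -0.0051, 0.1352]
eef_rot: [2.326, 2.111, 0.001]
ft_force: [0.6, 0.5, -0.4]
opening: 0.002
grip_force: 0.0
```

Emit:
play_rows([
  [0.0,[0,0.0075,0.007],[0,0,0]],
  [0.0,[0,0.0075,0.007],[0,0,0]],
  [0.0,[0,0.0075,0.007],[0,0,0]],
  [0.0,[0,0.0075,0.007],[0,0,0]],
  [0.0,[0,0,0.005],[0,0,0]],
  [0.0,[0,0,0.004],[0,0,0]],
  [0.0,[0,0,0],[0,0,0]],
  [0.0,[0,0,0],[0,0,0]],
])

```text
t: 9.17
eef_pos: [0.5166, -0.0078, 0.098]
eef_rot: [-2.326, -2.111, 0.001]
ft_force: [0.3, -0.4, -0.0]
opening: 0.0
grip_force: 0.0
```

```bash
python3 - <<'E'
from h import *
where(); c=env.capture("side"); cv2.imwrite("pics/s4.png",cv2.resize(c["color"][80:290,180:430],None,fx=2.8,fy=2.8,interpolation=cv2.INTER_CUBIC))
E
```

```text
t 9.1667 binxy [-0.0737 -0.0748] z 0.098 tool y in bin [1. 0.] zdown [-0.001  0.    -1.   ] F [ 0.3  -0.36 -0.02] open 0.0002655373013182731
```

View pics/s4.png

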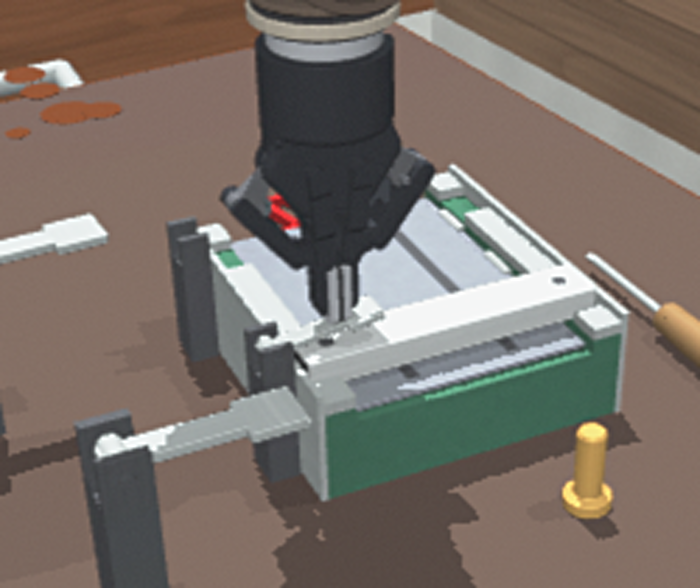

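The lever is nearly flat under the fingertips at crop (340,325). Press the last ~9 mm down.

Emit:
play_rows([
  [0.0,[0,0,0.003],[0,0,0]],
  [0.0,[0,0,0.003],[0,0,0]],
  [0.0,[0,0,0.002],[0,0,0]],
  [0.0,[0,0,0.001],[0,0,0]],
  [0.0,[0,0,0],[0,0,0]],
  [0.0,[0,0,0],[0,0,0]],
])

```text
t: 9.72
eef_pos: [0.5169, -0.0078, 0.0892]
eef_rot: [-2.326, -2.111, 0.0]
ft_force: [1.3, 0.1, 0.1]
opening: 0.001
grip_force: 0.0
```

Emit:
play_rows([
  [0.0,[0,0,0.0007],[0,0,0]],
  [0.0,[0,0,0.0005],[0,0,0]],
  [0.0,[0,0,0],[0,0,0]],
  [0.0,[0,0,0],[0,0,0]],
])

```text
t: 10.05
eef_pos: [0.517, -0.0078, 0.0888]
eef_rot: [2.326, 2.111, 0.001]
ft_force: [-3.2, 0.3, 10.7]
opening: 0.002
grip_force: 5.3
```

Emit:
play_rows([
  [0.0,[0,0,-0.01],[0,0,0]],
  [0.0,[0,0,-0.03],[0,0,0]],
  [0.0,[0,0,-0.03],[0,0,0]],
  [0.0,[0,0,-0.03],[0,0,0]],
  [0.0,[0.02,0,-0.03],[0,0,0]],
  [0.0,[0.03,0,0],[0,0,0]],
  [0.0,[0.03,0,0],[0,0,0]],
  [0.0,[0.03,0,0],[0,0,0]],
  [0.0,[0.03,0,0],[0,0,0]],
  [0.0,[0,0,0],[0,0,0]],
])

```text
t: 10.88
eef_pos: [0.5305, 0.1354, 0.2187]
eef_rot: [-2.323, -2.114, -0.002]
ft_force: [0.6, 0.2, 0.4]
opening: 0.001
grip_force: 0.0
```

```bash
python3 - <<'E'
from h import *
where(); c=bar("side"); cv2.imwrite("pics/s5.png",cv2.resize(c["color"][80:290,180:430],None,fx=2.8,fy=2.8,interpolation=cv2.INTER_CUBIC))
b=np.load("bin.npz"); cen,yaw=b["cen"],b["yaw"]
Rb=np.array([[np.cos(yaw),-np.sin(yaw)],[np.sin(yaw),np.cos(yaw)]])
P=pts(c); q=np.dstack([(P[...,:2]-cen)@Rb,P[...,2:]])
m=(abs(q[...,1]+.075)<.006)
for x in np.arange(-.115,-.03,.01):
    r=q[m&(abs(q[...,0]-x)<.005)]; print(round(x,3),len(r),np.round(np.percentile(r[:,2],[10,50,90]),4) if len(r) else "")
E
```

```text
t 10.8833 binxy [-0.0738  0.069 ] z 0.2187 tool y in bin [1.    0.003] zdown [ 0.001  0.001 -1.   ] F [0.64 0.24 0.4 ] open 0.0005734167040224819
1400
(-0.1, -0.06) 319 y [-0.0943 -0.0829 -0.0676] z [0.078  0.0837 0.0885]
(-0.03, 0.03) 414 y [-0.0949 -0.0798 -0.0596] z [0.078  0.0806 0.082 ]
(0.06, 0.1) 239 y [-0.0946 -0.0799 -0.0592] z [0.0782 0.0804 0.0821]
-0.115 13 [0.0879 0.0896 0.0911]
-0.105 27 [0.0742 0.0874 0.0885]
-0.095 30 [0.0804 0.0872 0.0882]
-0.085 27 [0.0806 0.0869 0.0881]
-0.075 30 [0.0843 0.0876 0.0884]
-0.065 21 [0.0801 0.0879 0.089 ]
-0.055 19 [0.0871 0.0877 0.0885]
-0.045 11 [0.0808 0.0864 0.0882]
-0.035 20 [0.0797 0.0805 0.0815]
```

View pics/s5.png

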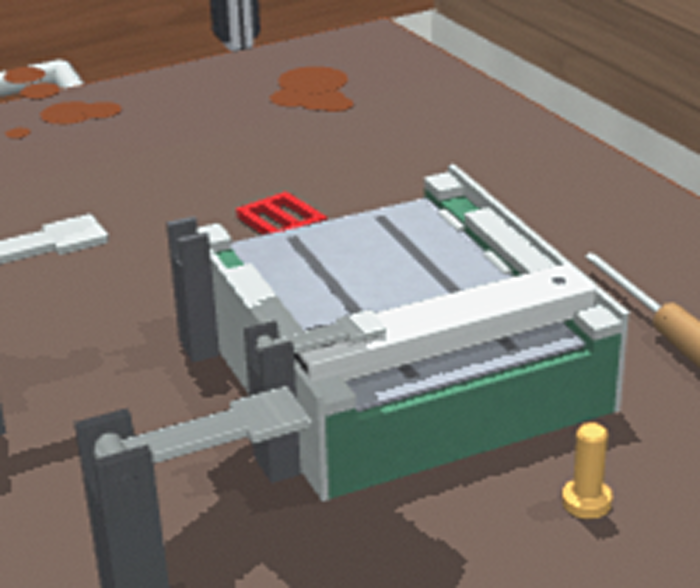

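The lever lies flat (top at 0.088 along its length) over the seated bar. The flap is shut, the pin, buckle and screwdriver are unmoved, and the gripper is clear.

```bash
python3 -c "from h import *; print(env.sign_off())"
```

```text
the job is handed in; nothing more can be done
None
```

The crossbar is seated in both notches at the lever's end and the lever lies flat across it, with the flap shut and the pin, buckle and screwdriver not visibly moved; the job is handed in, but no verdict was returned.

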